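# Mesh the whisk in the hand mixer and hold it home

### The arm

A 6-joint arm with a two-finger parallel gripper is mounted at the origin on a cart in front of the work surface, level with it; the furniture and walls round the work are solid. World frame = base frame: x ahead of the robot, y to its left, z up, the work surface at z = 0. Lengths are in m, angles in degrees, forces in N, time in s.
With the tool pointing down it reaches from about 0.375 to 0.9 m from the base axis. Payload 3.1 kg.
Tool frame: the origin (TCP) lies on the centre line of the jaws, within the pads' length; the fingertips stand finger_overhang ahead of it and the grasp point (between the pads) lies 5 mm behind it (finger_overhang is the distance from the TCP to the fingertips, in m); z points along the fingers, y is the line along which they close (so a half turn about z gives the same grasp; the last joint's range is limited). The gripper opens to 87 mm and grips with 3 to 60 N. Pads are 19 mm wide; open, the fingers measure 117 mm over their backs; the gripper's body (75 mm by 190 mm) begins 51 mm behind the grasp point.
Start: joints at [-79.326, 30.224, 82.088, -0, 67.689, -10.227], TCP at [0.223, -0.584, 0.237] pointing down, gripper open.
Joint ranges: [-176.69, 176.69], [-43.24, 126.21], [12.49, 139.97], [-82, 262], [0, 151.66], [-163.58, 163.58]. Speed limits (degrees/s): [159.86, 159.86, 180, 180, 180, 180].

### API

Orientations are given as a 3x3 rotation matrix whose columns are the frame's x, y, z axes.
In Python, from rig import read_state, capture, calibration, hand_in, finger_overhang gives the robot as it stands.
- The arm moves only by the tool send_rows, never from a script. Its argument "plan" is a list of rows, each a list of 5 numbers: the closure in counts, from 0 (fully open) to 255 (shut), then the shift along the tool's x, y, z in m, then the turn about the tool's z in rad. A call has 1 to 20 rows; each row shifts and turns the commanded pose from where the row before left it, along the tool's axes as they then stand; what a row does not reach is not made up. A row lasts 1/12 s, in which the tool goes at most 41.7 mm and 7.16 degrees, less where a joint would pass 70% of its speed; a pose out of reach is approached as far as the arm can. A call is refused whole if a number of a shift passes 0.0417 or a number of a turn 0.125, either way. A call with a gripper value outside its range is refused whole. The fingers move at their own pace and stop on an object; the grip force is fixed at half the most. Time passes only in rows, so rows that do not move let the fingers close. It gives the time, the measured TCP pose, the force, the opening and the grip force at its end, in the units of the state.
- read_state(): the state, without advancing time (a new reading comes with each control period).
- capture(name): name is "side" or "top" or "wrist"; returns (picture, depth): 420x560x3 uint8, blue, green, red; 420x560 float32, m along the optical axis (not along the pixel's ray), 0 where there is no reading.
- calibration(name): a dict with "fx", "fy", "cx", "cy" (pixels), "dist_coeffs" ([k1, k2, p1, p2, k3] as OpenCV has them; the pictures are not rectified), "xyz" and "rotation" of the camera in the world. Camera axes: x right, y down, z forward; pixel columns grow to the right and rows downward; lengths in m; the calibration is good to about 2 mm. A picture is of the moment at which its call begins: read the wrist's pose just before it. calibration takes no time and is no camera call; for the wrist camera it gives the pose at the moment of the call.
- hand_in(): hands the job in; it is judged then, once.
The state is a dict: "time_s": time; "joint_positions": joint angles; "qvel": joint speeds; "tau": joint torques, N m; "position": TCP position; "tcp_rot": TCP orientation; "force": force on the tool from outside, world axes, zero at the start; "moment": the same for the moment, N m; "opening": opening from 0.0 (shut) to 1.0 (fully open); "grasp_force": force on a finger pad.
Only numpy, scipy, OpenCV 4.12 (cv2) and the standard library are available. Lean on these libraries where they do the work, as an engineer would, in place of code of your own. Each camera call takes 0.05 s, during which the arm holds its last target. There are 200 camera calls.

### The job

Take the four-loop wire whisk out of the wooden rack and fit it into the drive socket of the hand mixer that lies on its back: turn it until the lugs of its stem match the cross-shaped socket, slide it down and push it fully home against the ejector spring, collar flush on the socket's rim. Nothing latches it, so do not let go: finish while still gripping the whisk and pressing it down. Leave the frothing disc in the rack and the other things where they are.

Things in the scene. Friction and masses are not known exactly. Their poses are not given: they have to be found in the camera images.
- whisk_grip (a point): Centre of the whisk's wire cage, where to grip it: on the axis, 82 mm above the stem's lower end; z points from stem to cage. Four flat steel-wire loops, a cross seen from above, arms along own +x, -x, +y, -y, each 10 mm wide, 3 mm thick. They stand upright from 15 mm below to 15 mm above this point, outer faces 23 mm from the axis: two opposite loops are gripped 46 mm apart. Cage top 30 mm above.
- whisk: The whole steel whisk, 112 mm long, about 90 g, stem down in the rack; origin at the stem's lower end, axes as whisk_grip. From below: stem of 36 mm, round collar 38 mm wide (36 to 42 mm), thin neck, wire cage (55 to 112 mm).
- whisk_tip (a point): Lower end of the whisk's stem, on its axis; axes as whisk_grip. The stem's lower 14 mm carry four lugs in a cross, in line with the four loops above (own +x, -x, +y, -y), 24 mm from tip to tip, 6 mm wide, wedge-shaped below; above them it is round, 9 mm thick. It fits the socket in any of four positions, a quarter turn apart.
- socket (a point): Centre of the mouth of the mixer's drive socket, in a round steel spindle 42 mm wide, 80 mm above the worktop; z up. A cross-shaped hole, slots along own +x, -x, +y, -y, 27 mm from end to end and 8 mm wide: the stem enters within about 0.08 rad of the slots. The spindle resists turning with 0.2 N m, so it stays as found when lightly touched.
- mixer: The white angle-head hand mixer, lying on its back in a grey cradle, fixed; origin on the worktop under the socket's axis. Round head 88 mm wide, 76 mm high round the spindle; straight handle along own +x, away from the robot, to 190 mm from that axis, 38 mm thick, top 66 mm high.
- ejector (a joint): Travel in m of the black ejector plate down in the socket: 0 at rest, its top 28 mm below the mouth; grows as the stem pushes it down. The spring takes 3.6 N to begin and 8.4 N at 0.008, where the whisk's collar meets the spindle's rim: the whisk is home. It pushes the whisk up again when the pressing stops.
- rack_top (a point): Centre of the top of the fixed wooden rack, 50 mm above the worktop; 75 mm along its x, 200 mm along its y. The plate, 10 mm thick, has two holes 28 mm wide at y = +60 and -60 mm, in which the whisk and the frothing disc hang by their collars, either one in either hole, stems free below.
- frother_mid (a point): The frothing disc, a second steel attachment, 96 mm long, with the same stem and collar, and above them a thin post with a flat disc 44 mm wide. This point is on its axis, 60 mm above the stem's lower end, 74 mm above the worktop. It stays in the rack.
- lime: A green lime, 52x45x45 mm, lying loose on the worktop beyond the work.
- lemon: A yellow lemon, 71x53x51 mm, lying loose to the robot's right.
- espresso_cup: A small green and white cup, 64x89x48 mm, standing to the robot's right.
- mug: A grey mug, 85x116x59 mm, standing to the robot's left.
Things that resemble listed ones, but are neither listed nor needed, are in the scene too. Leave any blue look-alike of the whisk alone.

How it is judged:
By the outcome, as a careful person would: the job done as asked, in the order asked, and still so for the second after the job is handed in, while the arm keeps its last pose, push and grip.
It also fails if it takes over 42 s, if anything falls off the work surface, if the arm or the gripper's body presses on something with over 40 N, if the wrist force passes 120 N, or if a joint passes its speed limit or range.

## Working session

There is one attempt and no reset: what is moved stays moved. The work goes in short steps, Python scripts to look and compute and a tool call to move; the robot and the scene stay as the last step left them, time stands still between calls to the robot, and variables do not carry over. Pictures are saved under pics/ and viewed, at most 10 in all, crops included, and the job is handed in when it is done.

Besides the shell and the picture viewer there is one more tool, called by a JSON object that holds its "method" and its "body", one argument or row to a line. send_rows: Moves the arm, as the interface text tells. Its arguments: {"type":"object","properties":{"plan":{"type":"array","items":{"type":"array","items":{"type":"number"}}}},"required":["plan"]}

```bash
mkdir -p pics; ls; cat > h.py <<'E'
import numpy as np, cv2
from rig import read_state, capture, calibration, hand_in, finger_overhang
def ray(c,uv):
    K=np.array([[c['fx'],0,c['cx']],[0,c['fy'],c['cy']],[0,0,1.]])
    p=cv2.undistortPoints(np.array(uv,float).reshape(-1,1,2),K,np.array(c['dist_coeffs'])).reshape(-1,2)
    d=np.c_[p,np.ones(len(p))]
    return d@np.array(c['rotation']).T, np.array(c['xyz'])
def onplane(c,uv,z):
    d,o=ray(c,uv); return o+d*((z-o[2])/d[:,2])[:,None]
def cloud(c,depth):
    v,u=np.mgrid[0:420,0:560]
    d,o=ray(c,np.c_[u.ravel(),v.ravel()])
    P=o+d*depth.ravel()[:,None]; P[depth.ravel()==0]=np.nan
    return P.reshape(420,560,3)
E
python3 - <<'E'
from h import *
s=read_state(); print(s, finger_overhang)
for n in('top','side'):
    c=calibration(n); im,d=capture(n); cv2.imwrite(f'pics/{n}.png',im); np.savez(f'{n}.npz',im=im,d=d); print(n,c)
E
```

```text
pics
{'time_s': 0.0, 'joint_positions': array([-7.93260805e+01,  3.02785203e+01,  8.21560526e+01, -1.49894374e-03,
        6.76878825e+01, -1.02276729e+01]), 'qvel': array([-0.05116732,  0.08878364, -0.02751854,  0.02422334,  0.09551553,
        0.02173224]), 'tau': array([ 1.57083291e-04, -4.40043247e+01, -1.76588291e+01,  6.32371707e-02,
        5.81593614e-02, -1.61073958e-04]), 'position': array([ 0.22286375, -0.58317157,  0.23557822]), 'tcp_rot': array([[ 9.34191081e-01,  3.56772824e-01, -4.19643556e-04],
       [ 3.56772893e-01, -9.34188798e-01,  2.09578446e-03],
       [ 3.55692631e-04, -2.10758060e-03, -9.99997716e-01]]), 'force': array([-0.87557669,  0.04232504,  0.48081268]), 'moment': array([0.02111514, 0.00409667, 0.02440317]), 'grasp_force': 0.0, 'opening': 1.0012251391883324} 0.014
top {'fx': 398.831986668936, 'fy': 398.831986668936, 'cx': 278.0842549672634, 'cy': 213.86749128278709, 'dist_coeffs': array([-0.01590975,  0.        ,  0.        ,  0.        ,  0.        ]), 'xyz': array([ 0.36837348, -0.03167227,  1.37587165]), 'rotation': array([[ 0.01984827, -0.99426228,  0.10511216],
       [-0.99978739, -0.02032548, -0.00347071],
       [ 0.00558725, -0.10502092, -0.99445432]])}
side {'fx': 387.9769960183501, 'fy': 387.9769960183501, 'cx': 269.253631211707, 'cy': 213.34327807641913, 'dist_coeffs': array([-0.05934296,  0.        ,  0.        ,  0.        ,  0.        ]), 'xyz': array([0.32109148, 0.81296984, 0.78877002]), 'rotation': array([[-0.97269831, -0.14833521,  0.17847876],
       [-0.23205045,  0.61087697, -0.75695569],
       [ 0.00325461, -0.77770559, -0.62862025]])}
```

View pics/top.png

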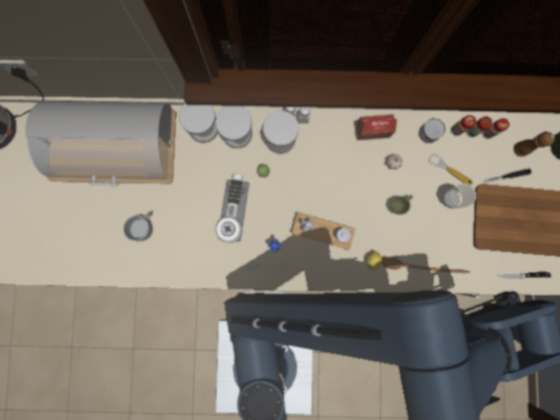

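View pics/side.png

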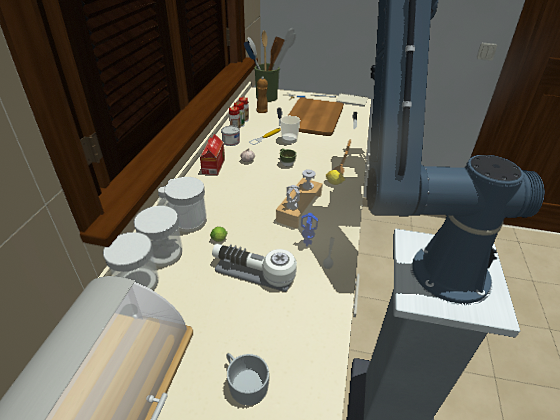

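The top view shows the mixer with its socket at (228,229) and the handle going up the picture. The rack is at (323,230). Three things could be taken for the whisk: the steel whisk in the rack's left hole at top (306,225) / side (292,196), the frothing disc at top (344,235) / side (309,177), and the blue look-alike at top (275,245) / side (310,225). By the description I choose the steel one in the rack, and I'll check it in a close crop.

```bash
python3 - <<'E'
from h import *
T=np.load('top.npz');S=np.load('side.npz')
a=cv2.resize(T['im'][170:270,210:360],None,fx=5,fy=5,interpolation=cv2.INTER_CUBIC)[:300*2,:750]
b=cv2.resize(S['im'][160:290,240:350],None,fx=4,fy=4,interpolation=cv2.INTER_CUBIC)
a=cv2.resize(a,(480,320))
o=np.zeros((600,800,3),np.uint8); o[:320,:480]=a; b=cv2.resize(b,(320,378)); o[:378,480:]=b
cv2.imwrite('pics/crop1.png',o)
c=calibration('top')
for n,uv,z in(('socket',(228,229),.08),('whisk',(306,225),.126),('frother',(344,235),.1),('blue',(275,245),.1)): print(n,onplane(c,[uv],z))
P=cloud(c,T['d'])
# rack: wood mask by height
hz=P[...,2]
m=(abs(hz-.05)<.012); sub=np.zeros_like(m); sub[195:265,285:360]=m[195:265,285:360]
n,l,st,ce=cv2.connectedComponentsWithStats(sub.astype(np.uint8)); k=1+np.argmax(st[1:,4]); q=P[l==k]
print(len(q),cv2.minAreaRect(q[:,:2].astype(np.float32)))
m=(abs(hz-.078)<.012); m[:, :200]=0;m[:,260:]=0;m[:205]=0;m[250:]=0
print('headtop',np.nanmean(P[m],0),m.sum())
for u,v in((228,229),(306,225),(344,235),(275,245)): print(P[v-1:v+2,u-1:u+2,2])
E
```

```text
socket [[0.45252739 0.12570762 0.08      ]]
whisk [[ 0.46709304 -0.12447075  0.126     ]]
frother [[ 0.43948689 -0.24859305  0.1       ]]
blue [[ 0.40316166 -0.02826865  0.1       ]]
1113 ((0.4568069279193878, -0.18924549221992493), (0.20000788569450378, 0.07535073161125183), 75.47942352294922)
headtop [0.45577087 0.12515311 0.07565855] 434
[[0.05109979 0.04416502 0.05300416]
 [0.05739826 0.05465985 0.05062624]
 [0.05194683 0.07998037 0.05217208]]
[[0.07541961 0.12408158 0.12293058]
 [0.07178345 0.12302383 0.12793195]
 [0.12121731 0.12170308 0.12202168]]
[[0.11292933 0.11214361 0.10736114]
 [0.10672096 0.10896839 0.11078759]
 [0.10624666 0.10627725 0.10710042]]
[[0.11005355 0.11308131 0.11351076]
 [0.11209259 0.11636113 0.10965881]
 [0.11317194 0.10799569 0.11469588]]
```

View pics/crop1.png

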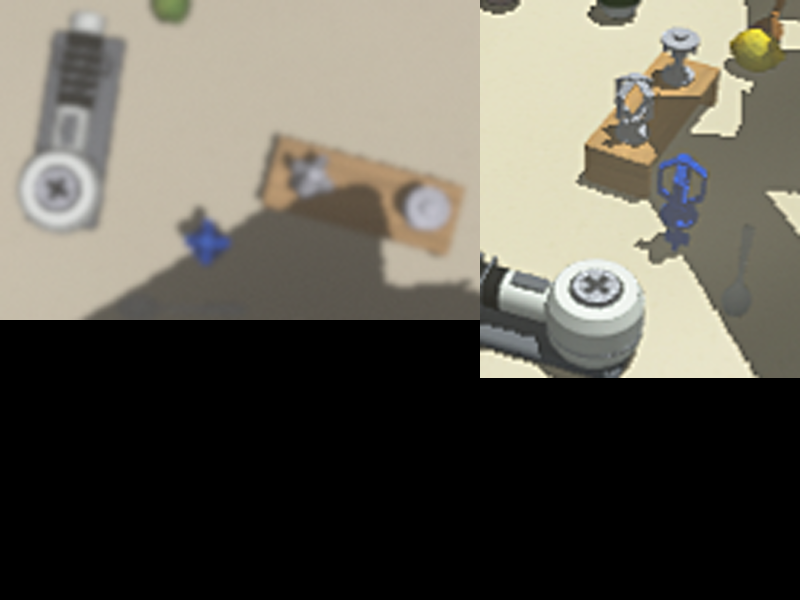

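The crop confirms the choice: the silver four-loop whisk is in the rack's left hole at top (306,225). The silver disc at (344,235) is the frother. The blue cage standing free at (275,245) is the decoy. The rack fit comes out at 200x75 mm and the heights agree with the description. I'm moving above the whisk.

{"method": "send_rows", "body": {
  "plan": [
    [0,0.013,-0.011,0,0],
    [0,0.026,-0.0225,0,0],
    [0,0.026,-0.0225,0,0],
    [0,0.026,-0.0225,0,0],
    [0,0.026,-0.0225,0,0],
    [0,0.026,-0.0225,0,0],
    [0,0.026,-0.0225,0,0],
    [0,0.026,-0.0225,0,0],
    [0,0.026,-0.0225,0,0],
    [0,0.026,-0.0225,0,0],
    [0,0.026,-0.0225,0,0],
    [0,0.026,-0.0225,0,0],
    [0,0.026,-0.0225,0,0],
    [0,0.026,-0.0225,0,0],
    [0,0.026,-0.0225,0,0],
    [0,0.013,-0.011,0,0],
    [0,0,0,0,0],
    [0,0,0,0,0]
  ]
}}

```text
time_s: 1.6
position: [0.467, -0.1292, 0.2363]
tcp_rot: [[0.933, 0.359, -0.001], [0.359, -0.933, -0.0], [-0.001, -0.0, -1.0]]
force: [-0.8, -0.5, 0.4]
opening: 1.003
grasp_force: 0.0
```

```bash
python3 - <<'E'
from h import *
s=read_state(); print(s['position'],s['tcp_rot'],s['joint_positions'])
c=calibration('wrist'); im,d=capture('wrist'); cv2.imwrite('pics/w1.png',im); np.savez('w1.npz',im=im,d=d,s=s,c=c); print(c)
t,td=capture('top'); np.savez('top2.npz',im=t,d=td); cv2.imwrite('pics/t2.png',t)
E
```

```text
[ 0.46704303 -0.12915439  0.2362929 ] [[ 9.33226907e-01  3.59286625e-01 -8.13725156e-04]
 [ 3.59286597e-01 -9.33227254e-01 -1.85350663e-04]
 [-8.25984507e-04 -1.19386316e-04 -9.99999652e-01]] [-2.86806901e+01  1.94939456e+01  1.01754018e+02 -3.70562634e-02
  5.87878477e+01  4.02821280e+01]
{'fx': 355.4792379037643, 'fy': 355.4792379037643, 'cx': 277.4231308584182, 'cy': 207.35032376350708, 'dist_coeffs': array([-0.01756645,  0.        ,  0.        ,  0.        ,  0.        ]), 'xyz': array([ 0.54445387, -0.0991677 ,  0.38353957]), 'rotation': array([[ 3.59639148e-01, -8.89576688e-01, -2.81625635e-01],
       [-9.33091086e-01, -3.43139259e-01, -1.07686922e-01],
       [-8.41036642e-04,  3.01510803e-01, -9.53462390e-01]])}
```

View pics/w1.png

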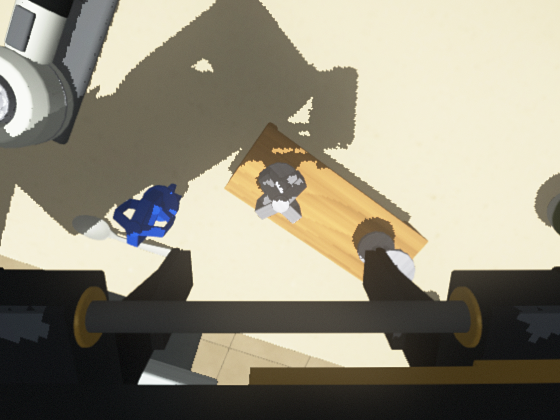

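The wrist view shows the whisk standing in the rack at (280,195), the frother at (385,250) and the blue look-alike at (148,215). Next I'll build a plan-view raster of the whisk and socket from the depth data.

```bash
python3 - <<'E'
from h import *
W=np.load('w1.npz',allow_pickle=True); P=cloud(W['c'].item(),W['d']); im=W['im']
ct=calibration('top'); Pt=cloud(ct,np.load('top2.npz')['d']); Pt0=cloud(ct,np.load('top.npz')['d'])
cs=calibration('side'); Ps=cloud(cs,np.load('side.npz')['d'])
def sel(P,x,y,z0,z1,r=.035):
    q=P.reshape(-1,3); q=q[np.isfinite(q[:,0])]
    return q[(np.hypot(q[:,0]-x,q[:,1]-y)<r)&(q[:,2]>z0)&(q[:,2]<z1)]
x,y=.469,-.128; S=8000
o=np.full((560,800,3),255,np.uint8)
for Q,col in((P,(0,0,255)),(Pt0,(255,0,0)),(Ps,(0,160,0))):
    q=sel(Q,x,y,.066,.135); print(len(q),q.min(0),q.max(0),q.mean(0))
    for a in q: cv2.circle(o,(int(280-(a[1]-y)*S),int(280-(a[0]-x)*S)),2,col,-1)
cv2.imwrite('pics/plan.png',o)
# rack hole positions from wrist cloud
q=P.reshape(-1,3);q=q[np.isfinite(q[:,0])];m=(abs(q[:,2]-.05)<.005)&(abs(q[:,0]-.457)<.1)&(abs(q[:,1]+.189)<.13)
print(cv2.minAreaRect(q[m][:,:2].astype(np.float32)), q[m][:,2].mean())
# socket: side view crop, planar rectified at z=.08 from top and side
sx,sy=.4545,.1255
r=np.mgrid[0:280,0:280]; X=sx+.03-r[0]/280*.06; Y=sy+.03-r[1]/280*.06
for i,(c,I) in enumerate(((ct,np.load('top.npz')['im']),(cs,np.load('side.npz')['im']))):
    K=np.array([[c['fx'],0,c['cx']],[0,c['fy'],c['cy']],[0,0,1.]]); R=np.array(c['rotation']).T
    pts=np.c_[X.ravel(),Y.ravel(),np.full(X.size,.08)]
    uv,_=cv2.projectPoints(pts,cv2.Rodrigues(R)[0],-R@np.array(c['xyz']),K,np.array(c['dist_coeffs']))
    uv=uv.reshape(280,280,2).astype(np.float32)
    w=cv2.remap(I,uv[...,0],uv[...,1],cv2.INTER_CUBIC); o[i*280:(i+1)*280,520:]=w
cv2.imwrite('pics/plan.png',o)
E
```

```text
1937 [ 0.4494769  -0.15071648  0.06955882] [ 0.49314044 -0.10761531  0.1268525 ] [ 0.47333757 -0.12853042  0.10575181]
97 [ 0.4507313  -0.15107852  0.07148272] [ 0.4907817  -0.11057514  0.13167707] [ 0.47032767 -0.13025813  0.11184678]
165 [ 0.44903965 -0.15091806  0.06693791] [ 0.49057925 -0.10610107  0.1281414 ] [ 0.46897103 -0.12416939  0.10000465]
((0.45594578981399536, -0.18787844479084015), (0.20104855298995972, 0.07562730461359024), 75.52049255371094) 0.049314763310027744
```

View pics/plan.png

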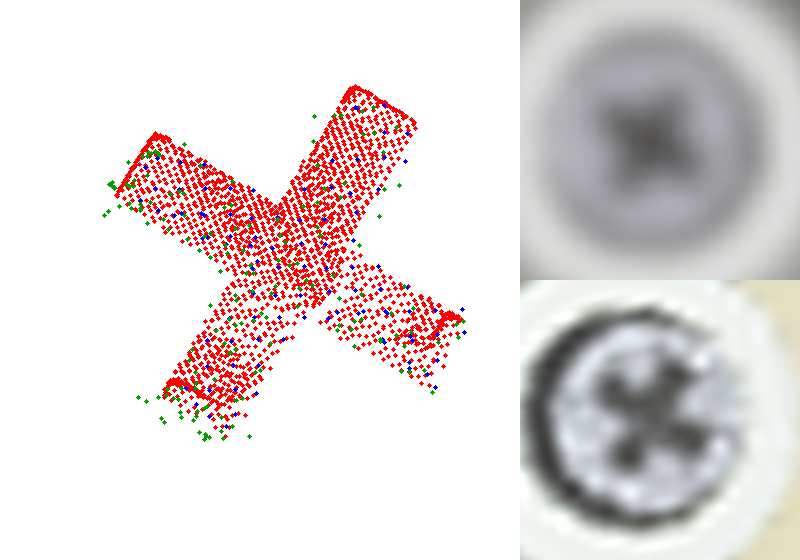

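The plan raster gives a clean whisk cross centred near (290,257), with arms about 31° off the axes. The socket cross in the rectified side view is centred near (657,411) and about 30° off. I'll fit the whisk numerically.

```bash
cat >> h.py <<'E'
def fitcross(q,c,yaw,rmin=.008,it=15):
    # transverse offset in each arm is linear in centre shift and yaw error
    c=np.array(c,float)
    for _ in range(it):
        A=[];b=[]
        for k in range(4):
            t=yaw+k*np.pi/2; e=np.array([np.cos(t),np.sin(t)]); n=np.array([-e[1],e[0]])
            d=q[:,:2]-c; r=d@e; s=d@n; m=(r>rmin)&(abs(s)<.0075)&(r<.03)
            for r0 in np.arange(rmin,.024,.002):
                mm=m&(r>=r0)&(r<r0+.002)
                if mm.sum()>8:
                    A.append([n[0],n[1],r0+.001]); b.append((s[mm].min()+s[mm].max())/2)
        x=np.linalg.lstsq(np.array(A),np.array(b),rcond=None)[0]; c+=x[:2]; yaw+=x[2]
    return c,yaw,np.std(np.array(b)-np.array(A)@x)
E
python3 - <<'E'
from h import *
W=np.load('w1.npz',allow_pickle=True); P=cloud(W['c'].item(),W['d']).reshape(-1,3)
q=P[np.isfinite(P[:,0])]; q=q[(np.hypot(q[:,0]-.47,q[:,1]+.128)<.035)&(q[:,2]>.072)&(q[:,2]<.135)]
c,yaw,sd=fitcross(q,(.4715,-.1292),np.radians(-31.5)); print(c,np.degrees(yaw),sd,np.sort(q[:,2])[-20:].mean())
s=read_state(); R=s['tcp_rot']; d=np.r_[c,.091]-s['position']; print('tool shift',R.T@d, 'turn', -(yaw-np.arctan2(R[1,1],R[0,1])))
a=-(yaw-np.arctan2(R[1,1],R[0,1]))
E
```

```text
[ 0.4715278  -0.12930135] -31.409859405647016 0.00013560639375324968 0.1263925847303275
tool shift [0.00503478 0.00055841 0.14537451] turn -0.6581548254286019
```

{"method": "send_rows", "body": {
  "plan": [
    [0,0.005,0.0006,0.01,-0.094],
    [0,0,0,0.01,-0.094],
    [0,0,0,0.01,-0.094],
    [0,0,0,0.01,-0.094],
    [0,0,0,0.01,-0.094],
    [0,0,0,0.01,-0.094],
    [0,0,0,0,-0.094],
    [0,0,0,0.015,0],
    [0,0,0,0.015,0],
    [0,0,0,0.015,0],
    [0,0,0,0.015,0],
    [0,0,0,0.015,0],
    [0,0,0,0.01,0],
    [0,0,0,0,0]
  ]
}}

```text
time_s: 2.87
position: [0.4705, -0.1294, 0.0898]
tcp_rot: [[0.523, 0.852, -0.004], [0.852, -0.523, 0.002], [-0.0, -0.004, -1.0]]
force: [0.1, 1.0, 0.6]
opening: 1.002
grasp_force: 0.0
```

```bash
python3 - <<'E'
from h import *
s=read_state(); R=s['tcp_rot']; d=np.array([.4715,-.1293,.091])-s['position']; print('tool shift',R.T@d, 'turn', np.degrees(np.arctan2(R[1,1],R[0,1]))+31.4,s['force'],s['joint_positions'])
E
```

```text
tool shift [ 0.00058188  0.00079709 -0.00117559] turn -0.12394335838121862 [0.08994786 1.02273398 0.56757659] [-2.85169594e+01  3.40024990e+01  1.08558038e+02 -1.58447978e-02
  3.76675753e+01  3.01950256e+00]
```

Aligned to within 1 mm. Next I'll close the gripper and then lift.

{"method": "send_rows", "body": {
  "plan": [
    [60,0,0,0,0],
    [120,0,0,0,0],
    [150,0,0,0,0],
    [200,0,0,0,0],
    [255,0,0,0,0],
    [255,0,0,0,0],
    [255,0,0,0,0],
    [255,0,0,0,0],
    [255,0,0,0,0],
    [255,0,0,0,0]
  ]
}}

```text
time_s: 3.7
position: [0.4722, -0.1287, 0.0918]
tcp_rot: [[0.521, 0.854, 0.0], [0.854, -0.521, -0.0], [0.0, 0.0, -1.0]]
force: [0.5, 0.6, 3.3]
opening: 0.525
grasp_force: 30.0
```

{"method": "send_rows", "body": {
  "plan": [
    [255,0,0,-0.005,0],
    [255,0,0,-0.01,0],
    [255,0,0,-0.02,0],
    [255,0,0,-0.025,0],
    [255,0,0,-0.025,0],
    [255,0,0,-0.025,0],
    [255,0,0,-0.025,0],
    [255,0,0,-0.015,0],
    [255,0.007,-0.007,0,0],
    [255,0.015,-0.015,0,0],
    [255,0.018,-0.018,0,0],
    [255,0.018,-0.018,0,0],
    [255,0.018,-0.018,0,0],
    [255,0.018,-0.018,0,0],
    [255,0.018,-0.018,0,0],
    [255,0.018,-0.018,0,0],
    [255,0.012,-0.012,0,0],
    [255,0.006,-0.006,0,0],
    [255,0,0,0,0],
    [255,0,0,0,0]
  ]
}}

```text
time_s: 5.37
position: [0.4224, 0.0749, 0.2412]
tcp_rot: [[0.52, 0.854, -0.001], [0.854, -0.52, -0.0], [-0.001, -0.0, -1.0]]
force: [0.2, -0.2, -0.7]
opening: 0.526
grasp_force: 30.0
```

```bash
python3 - <<'E'
from h import *
s=read_state(); print(s['position'],s['opening'],s['grasp_force'],s['force'])
c=calibration('wrist'); im,d=capture('wrist'); cv2.imwrite('pics/w2.png',im); np.savez('w2.npz',im=im,d=d,s=s,c=c)
for n in('side','top'):
    t,td=capture(n); np.savez(n+'3.npz',im=t,d=td)
E
```

```text
[0.42236521 0.07488374 0.24119312] 0.525544937097929 29.99961392953992 [ 0.24318611 -0.20893338 -0.68305864]
```

View pics/w2.png

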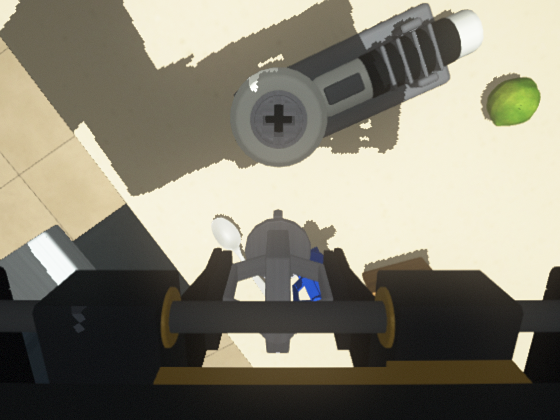

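The wrist view shows the whisk in the jaws with its collar at (278,240). The socket cross is at (278,118), nearly in line already. I'll measure both with the same camera.

```bash
python3 - <<'E'
from h import *
W=np.load('w2.npz',allow_pickle=True); c=W['c'].item(); im=W['im']; s=W['s'].item(); R=s['tcp_rot']; p=s['position']
P=cloud(c,W['d']); g=cv2.cvtColor(im,cv2.COLOR_BGR2GRAY)
print(g[100:138:3,256:302:3]); print(np.round(P[100:138:3,256:302:3,2]*1000))
m=np.zeros_like(g); m[95:142,255:302]=(g[95:142,255:302]<70)
n,l,st,ce=cv2.connectedComponentsWithStats(m); k=1+np.argmax(st[1:,4]); print(st[k],ce[k])
v,u=np.nonzero(l==k); q=onplane(c,np.c_[u,v].astype(float),.08)
yaw0=np.arctan2(R[1,1],R[0,1])
cc,yaw,sd=fitcross(q,q[:,:2].mean(0),yaw0,.005); print('socket',cc,np.degrees(yaw),sd, 'tool',R.T@(np.r_[cc,.08]-p),'extent',(q-q.mean(0))@R[:,:2].__array__().copy() .__class__([[1,0],[0,1],[0,0]]).max() if 0 else '')
e=(q-p)@R; print('ext tool x,y',e.min(0),e.max(0))
# rim from depth: spindle top 0.08 disc
Q=P.reshape(-1,3); Q=Q[np.isfinite(Q[:,0])]; D=Q[(np.hypot(Q[:,0]-cc[0],Q[:,1]-cc[1])<.03)&(abs(Q[:,2]-.08)<.0025)]
print('rim z',np.median(D[:,2]),len(D),cv2.minEnclosingCircle(D[:,:2].astype(np.float32)))
H=Q[(np.hypot(Q[:,0]-cc[0],Q[:,1]-cc[1])<.05)&(Q[:,2]>.06)]; print('head',cv2.minEnclosingCircle(H[:,:2].astype(np.float32)))
# whisk in hand, tool frame
T=(Q-p)@R
w=T[(np.hypot(T[:,0],T[:,1])<.03)&(T[:,2]>-.04)&(T[:,2]<.09)]
for z0 in np.arange(-.04,.09,.01):
    a=w[(w[:,2]>=z0)&(w[:,2]<z0+.01)]
    if len(a)>10: print(round(z0,3),len(a),a.min(0).round(4),a.max(0).round(4))
E
```

```text
[[120  97  94  95 104  95 100  95  94  95  94 103  91 100  96 119]
 [ 95  98  99  99  98  98 101  98  93 100  98  97  98  95  98 100]
 [ 99  90  96  99  98  98  54  38  35  70  97  98  98  96  92  99]
 [ 93  99  95  94  92  94  54  38  35  73  94  96  94  95  97  94]
 [ 93  95  98 100 100 100  56  39  40  75  98  99 100  99  92  88]
 [102  99 100  93  80  81  47  40  40  70  95  98  98 100  95  98]
 [100  96  90  51  40  38  39  42  39  37  38  40  74  99  94  97]
 [ 94  95  92  65  41  40  40  40  39  42  41  39  88  93  95  93]
 [101 101  96  84  85  85  58  44  41  80  85  81  84 100  97  99]
 [ 93 103 100  98  99  99  58  44  43  91  98 100 101 100  99  94]
 [ 92 100  96  99  97  97  60  41  43  86 100  98  97 100  94  95]
 [100  94 100  97  99  97  82  84  86  91 100  99  97  97  92 100]
 [100  99 103 103 104 104  88  88  89  95 102 104 104  99 101 106]]
[[76. 37. 35. 79. 78. 79. 78. 80. 79. 79. 79. 80. 76. 37. 37. 74.]
 [36. 35. 80. 80. 80. 78. 80. 79. 79. 79. 79. 78. 80. 80. 36. 37.]
 [37. 79. 80. 79. 79. 80. 52. 52. 51. 69. 80. 78. 79. 80. 78. 35.]
 [36. 79. 78. 80. 79. 81. 5
[... 1030 characters left out ...]
6753, 0.1290256381034851), 0.050015248358249664)
-0.04 955 [-0.0113 -0.0283 -0.04  ] [ 0.0115  0.0279 -0.03  ]
-0.03 1709 [-0.0222 -0.0282 -0.03  ] [ 0.0215  0.0279 -0.02  ]
-0.02 992 [-0.0239 -0.0285 -0.02  ] [ 0.0226  0.0282 -0.01  ]
-0.01 810 [-0.0048 -0.0283 -0.01  ] [ 0.0226  0.028  -0.    ]
0.0 678 [-0.0055 -0.028   0.    ] [0.0229 0.0281 0.01  ]
0.01 1196 [-0.0068 -0.028   0.01  ] [0.0222 0.0279 0.02  ]
0.02 48 [-0.0062 -0.0099  0.02  ] [0.0043 0.0093 0.0227]
0.03 1511 [-0.0176 -0.0188  0.035 ] [0.018  0.0183 0.04  ]
0.04 48 [ 0.0042 -0.0171  0.04  ] [0.0177 0.0177 0.0421]
0.06 46 [ 0.0097 -0.0032  0.0638] [0.0113 0.0026 0.0699]
0.07 34 [ 0.0105 -0.0033  0.0701] [0.0113 0.0026 0.0781]
```

```bash
python3 - <<'E'
from h import *
W=np.load('w2.npz',allow_pickle=True); c=W['c'].item(); s=W['s'].item(); R=s['tcp_rot']; p=s['position']
P=cloud(c,W['d']); rim=(abs(P[...,2]-.079)<.0025); r=np.zeros((420,560),np.uint8); r[90:150,245:315]=rim[90:150,245:315]
n,l,st,ce=cv2.connectedComponentsWithStats(r,connectivity=4); k=1+np.argmax(st[1:,4]); print(st[k])
cn,h=cv2.findContours((l==k).astype(np.uint8),cv2.RETR_EXTERNAL,cv2.CHAIN_APPROX_NONE)
o=max(cn,key=len).reshape(-1,2).astype(float); q=onplane(c,o,.08)
el=cv2.fitEllipse((q[:,:2]*1e4).astype(np.float32)); print('rim',np.array(el[0])/1e4,np.array(el[1])/10)
full=np.zeros_like(r); cv2.drawContours(full,[max(cn,key=len)],-1,1,-1)
g=cv2.cvtColor(W['im'],cv2.COLOR_BGR2GRAY)
hole=(full==1)&((P[...,2]<.0765)|np.isnan(P[...,2])); hole=cv2.morphologyEx(hole.astype(np.uint8),cv2.MORPH_OPEN,np.ones((3,3)))
n,l,st,ce=cv2.connectedComponentsWithStats(hole); k=1+np.argmax(st[1:,4]); print(st[k],ce[k])
v,u=np.nonzero(l==k); q=onplane(c,np.c_[u,v].astype(float),.08)
cc,yaw,sd=fitcross(q,q[:,:2].mean(0),np.radians(-31.5),.006); e=(q-p)@R
print('hole',cc,np.degrees(yaw),sd,'ext',e.min(0),e.max(0),'tool',R.T@(np.r_[cc,.08]-p))
print('rim tool',R.T@(np.r_[np.array(el[0])/1e4,.08]-p))
Q=P.reshape(-1,3);Q=Q[np.isfinite(Q[:,0])];T=(Q-p)@R
w=T[(np.hypot(T[:,0],T[:,1])<.03)&(T[:,2]>-.04)&(T[:,2]<-.02)&(abs(T[:,1])<.0225)]
print('whisk yaw in tool',fitcross(w,(0,0),0.,.008))
k=T[(np.hypot(T[:,0],T[:,1])<.025)&(T[:,2]>.033)&(T[:,2]<.043)]; print('collar',cv2.minEnclosingCircle(k[:,:2].astype(np.float32)),np.median(k[:,2]))
E
```

```text
[ 254   95   49   50 1389]
rim [0.45541694 0.12866683] [40.20660706 40.47808533]
[263 104  32  33 509] [278.32612967 119.60903733]
hole [0.45540268 0.12876552] -31.860505562461352 0.0001048216365304039 ext [ 0.04996937 -0.012657    0.16113682] [0.07635287 0.01359628 0.16115803] tool [0.06331898 0.00027222 0.16114768]
rim tool [0.06324209 0.00033571 0.16114771]
whisk yaw in tool (array([ 0.00379936, -0.00033877]), np.float64(0.00124846978951012), np.float64(0.0001120226685057669))
collar ((-0.0008145337924361229, -0.00018908659694716334), 0.019134506583213806) 0.03678652897672349
```

The hole centre and the spindle circle agree to 0.1 mm, and the socket is in line to about 0.5°. I'm moving over it and partway down.

{"method": "send_rows", "body": {
  "plan": [
    [255,0.008,0.0005,0,0.009],
    [255,0.016,0,0,0],
    [255,0.016,0,0,0],
    [255,0.0158,0,0,0],
    [255,0.008,0,0.01,0],
    [255,0,0,0.02,0],
    [255,0,0,0.02,0],
    [255,0,0,0.015,0],
    [255,0,0,0,0],
    [255,0,0,0,0],
    [255,0,0,0,0]
  ]
}}

```text
time_s: 6.43
position: [0.4574, 0.1282, 0.1768]
tcp_rot: [[0.529, 0.848, 0.001], [0.848, -0.529, -0.0], [0.0, 0.001, -1.0]]
force: [0.9, -0.4, -2.0]
opening: 0.531
grasp_force: 30.0
```

```bash
python3 - <<'E'
from h import *
s=read_state(); R=s['tcp_rot']; h=np.array([.4554,.12872])
print(s['position'],R.T@(np.r_[h,.08]-s['position']),np.degrees(np.arctan2(R[1,1],R[0,1])),s['force'],R[:,2])
E
```

```text
[0.45740998 0.1282355  0.17677759] [-0.00067592 -0.00201597  0.09677632] -31.957819867787766 [ 0.87877565 -0.44747205 -2.02451341] [ 6.01422680e-04 -9.36586509e-05 -9.99999815e-01]
```

{"method": "send_rows", "body": {
  "plan": [
    [255,0,0,0,0],
    [255,0,0,0,0]
  ]
}}

```text
time_s: 6.6
position: [0.4576, 0.1286, 0.1775]
tcp_rot: [[0.529, 0.849, 0.002], [0.849, -0.529, 0.0], [0.001, 0.002, -1.0]]
force: [-0.8, 0.4, -2.0]
opening: 0.52
grasp_force: 30.0
```

{"method": "send_rows", "body": {
  "plan": [
    [255,0,0,0,0]
  ]
}}

```text
time_s: 6.68
position: [0.4574, 0.1287, 0.1774]
tcp_rot: [[0.529, 0.849, 0.002], [0.849, -0.529, 0.0], [0.001, 0.002, -1.0]]
force: [-0.9, 0.2, -1.7]
opening: 0.526
grasp_force: 30.0
```

```bash
python3 - <<'E'
from h import *
h=np.array([.4554,.12872])
for i in range(4):
    s=read_state(); R=s['tcp_rot']; print(R.T@(np.r_[h,.08]-s['position']),s['position'],s['force'])
    c=calibration('wrist'); im,d=capture('wrist')
np.savez('w3.npz',im=im,d=d,s=s,c=c); cv2.imwrite('pics/w3.png',im)
P=cloud(c,d);Q=P.reshape(-1,3);Q=Q[np.isfinite(Q[:,0])]
T=(Q-s['position'])@R
k=T[(np.hypot(T[:,0],T[:,1])<.025)&(T[:,2]>.033)&(T[:,2]<.043)]; print('collar',cv2.minEnclosingCircle(k[:,:2].astype(np.float32)),np.median(k[:,2]))
t,td=capture('side'); cv2.imwrite('pics/s3.png',cv2.resize(t[190:310,210:340],None,fx=5,fy=5,interpolation=cv2.INTER_CUBIC)[:600,:650])
E
```

```text
[-0.00113126 -0.00190638  0.09735157] [0.45742614 0.12866695 0.17735571] [-0.92291519  0.22511369 -1.70411291]
[-0.00107141 -0.00172249  0.09724465] [0.45727178 0.12871089 0.17724779] [-0.29795261 -0.6346735  -1.55508891]
[-0.00101713 -0.00159575  0.09712167] [0.4571662  0.12873543 0.17712404] [ 0.44584477 -0.39074538 -0.38221994]
[-0.00096084 -0.00149494  0.09699782] [0.45707822 0.12874314 0.17699958] [-0.08292517  0.30114582 -1.29873891]
collar ((-0.0005809151916764677, -0.00018516757700126618), 0.01908034272491932) 0.036832277625041855
```

View pics/w3.png

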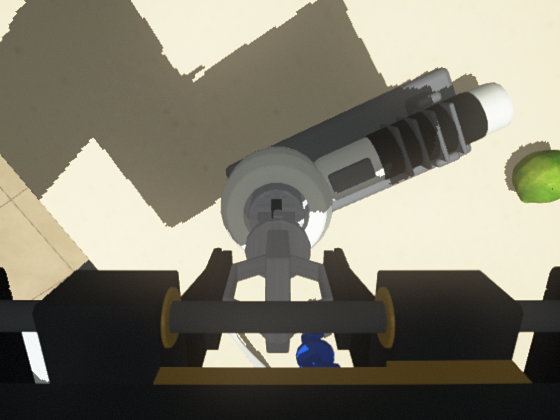

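View pics/s3.png

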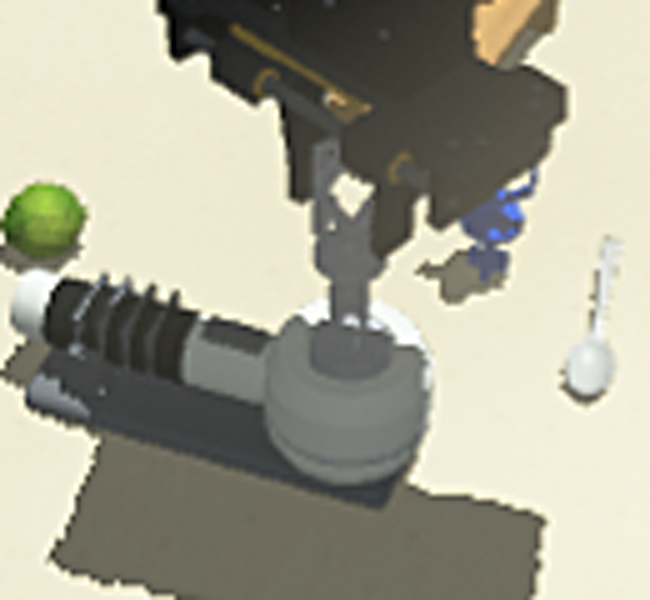

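The wrist view shows the whisk collar at (278,238) over the spindle, with the far slot at (277,205). The side view shows the stem hanging just above the socket. Reported positions wander by about 1 mm, so I'll check the offset within this single image.

```bash
python3 - <<'E'
from h import *
from scipy.optimize import least_squares
def meas(f,lim):
    W=np.load(f,allow_pickle=True); c=W['c'].item(); s=W['s'].item(); R=np.array(s['tcp_rot']); 
    Rc=np.array(c['rotation']); p=s['position']
    P=cloud(c,W['d']); T=(P-p)@R; zr=p[2]-.079
    # rows: rim points, outer left/right extents & slot edges per tool-x slice
    m=(abs(T[...,2]-zr)<.0025)&(np.hypot(T[...,0]-lim[0],T[...,1]-lim[1])<.0225)
    q=T[m]
    e=[]
    for a in np.arange(-np.pi/2,np.pi/2+.01,.1):
        d=q[:,:2]-np.array(lim); t=np.arctan2(d[:,1],d[:,0]); k=abs(t-a)<.05
        if k.sum()>3: i=np.argmax(np.hypot(*d[k].T)); e.append(q[k][i,:2])
    e=np.array(e); r=least_squares(lambda x:np.hypot(e[:,0]-x[0],e[:,1]-x[1])-.0208,lim,loss='soft_l1',f_scale=.0005)
    # slot arm: hole pixels (projected on mouth plane) beyond collar
    g=cv2.cvtColor(W['im'],cv2.COLOR_BGR2GRAY)
    h=np.argwhere((T[...,2]>zr+.004)); Q=onplane(c,h[:,::-1].astype(float),.08); t=(Q-p)@R
    k=(abs(t[:,0]-lim[0]-.010)<.0025)&(abs(t[:,1]-lim[1])<.007); tt=t[k]
    print(f,'rim',r.x,'res',np.std(r.fun),len(e),'slot y',tt[:,1].min(),tt[:,1].max(),(tt[:,1].min()+tt[:,1].max())/2,len(tt))
meas('w2.npz',(.0633,.0003)); meas('w3.npz',(-.0005,-.0005))
E
```

```text
w2.npz rim [0.06272911 0.00034852] res 0.0002797745514458211 32 slot y -0.003300688442966459 0.0042461741446771705 0.00047274285085535574 60
w3.npz rim [-0.00133936 -0.0014131 ] res 0.00026996500069421866 32 slot y -0.005023008936694201 0.002173765173105858 -0.0014246218817941716 77
```

{"method": "send_rows", "body": {
  "plan": [
    [255,-0.0003,-0.0013,0,0],
    [255,0,0,0.004,0],
    [255,0,0,0.004,0],
    [255,0,0,0.004,0],
    [255,0,0,0.003,0],
    [255,0,0,0.002,0],
    [255,0,0,0.002,0],
    [255,0,0,0.002,0],
    [255,0,0,0,0],
    [255,0,0,0,0]
  ]
}}

```text
time_s: 7.77
position: [0.4556, 0.1291, 0.1554]
tcp_rot: [[0.529, 0.849, -0.0], [0.849, -0.529, 0.0], [-0.0, -0.0, -1.0]]
force: [0.4, 0.4, -0.8]
opening: 0.526
grasp_force: 30.0
```

The tip is about 3 mm into the mouth with no contact force. I'm continuing down.

{"method": "send_rows", "body": {
  "plan": [
    [255,0,0,0.004,0],
    [255,0,0,0.004,0],
    [255,0,0,0.004,0],
    [255,0,0,0.004,0],
    [255,0,0,0.004,0],
    [255,0,0,0.003,0],
    [255,0,0,0,0],
    [255,0,0,0,0]
  ]
}}

```text
time_s: 8.43
position: [0.4555, 0.1291, 0.1323]
tcp_rot: [[0.529, 0.849, -0.001], [0.849, -0.529, -0.0], [-0.0, -0.001, -1.0]]
force: [-0.6, -0.9, -0.1]
opening: 0.523
grasp_force: 30.0
```

{"method": "send_rows", "body": {
  "plan": [
    [255,0,0,0.002,0],
    [255,0,0,0.002,0],
    [255,0,0,0.002,0],
    [255,0,0,0,0],
    [255,0,0,0,0]
  ]
}}

```text
time_s: 8.85
position: [0.456, 0.1292, 0.1269]
tcp_rot: [[0.529, 0.849, 0.001], [0.849, -0.529, 0.0], [0.001, 0.001, -1.0]]
force: [-0.2, -0.4, 3.7]
opening: 0.524
grasp_force: 30.0
```

{"method": "send_rows", "body": {
  "plan": [
    [255,0,0,0.002,0],
    [255,0,0,0.0015,0],
    [255,0,0,0,0],
    [255,0,0,0,0]
  ]
}}

```text
time_s: 9.18
position: [0.456, 0.1292, 0.1233]
tcp_rot: [[0.529, 0.849, 0.001], [0.849, -0.529, 0.0], [0.001, 0.001, -1.0]]
force: [-0.4, 0.0, 5.5]
opening: 0.524
grasp_force: 30.0
```

{"method": "send_rows", "body": {
  "plan": [
    [255,0,0,0.001,0],
    [255,0,0,0.001,0],
    [255,0,0,0,0],
    [255,0,0,0,0]
  ]
}}

```text
time_s: 9.52
position: [0.456, 0.1292, 0.1217]
tcp_rot: [[0.529, 0.849, 0.001], [0.849, -0.529, 0.0], [0.001, 0.001, -1.0]]
force: [-0.4, 0.9, 9.1]
opening: 0.525
grasp_force: 30.0
```

{"method": "send_rows", "body": {
  "plan": [
    [255,0,0,0.001,0],
    [255,0,0,0,0],
    [255,0,0,0,0]
  ]
}}

```text
time_s: 9.77
position: [0.456, 0.1292, 0.1216]
tcp_rot: [[0.529, 0.849, 0.002], [0.849, -0.529, 0.0], [0.001, 0.001, -1.0]]
force: [-1.7, -0.6, 17.8]
opening: 0.526
grasp_force: 30.0
```

The force jumped from 9 to 18 N with almost no movement, which fits the collar meeting the rim. I'll verify in the wrist depth.

```bash
python3 - <<'E'
from h import *
s=read_state(); c=calibration('wrist'); im,d=capture('wrist'); R=s['tcp_rot']; print(s['force'],s['position'],s['grasp_force'])
P=cloud(c,d);Q=P.reshape(-1,3);Q=Q[np.isfinite(Q[:,0])]; T=(Q-s['position'])@R; r=np.hypot(T[:,0],T[:,1])
k=T[(r<.018)&(T[:,2]>.03)&(T[:,2]<.045)]; print('collar top tool z',np.median(k[:,2]),'world',s['position'][2]-np.median(k[:,2]))
print('head z', np.median(Q[(r>.025)&(r<.04)&(Q[:,2]>.06)&(Q[:,2]<.09),2]))
f=T[(r>.0185)&(r<.0205)&(T[:,2]>.03)&(T[:,2]<.06)]; print('at rim edge', np.percentile(s['position'][2]-f[:,2],[5,25,50,75,95]),len(f))
k=T[(np.hypot(T[:,0],T[:,1])<.025)&(T[:,2]>.033)&(T[:,2]<.0395)]; print(cv2.minEnclosingCircle(k[:,:2].astype(np.float32)))
E
```

```text
[-1.67053183 -0.58796796 17.84646047] [0.45601193 0.12924481 0.12162232] 30.0017875386402
collar top tool z 0.036739393142409066 world 0.08488292840289353
head z 0.07478076112960477
at rim edge [0.06332625 0.06914094 0.07605023 0.07861279 0.08156294] 845
((-0.0009145059157162905, -0.00022531818831339478), 0.019113648682832718)
```

The collar top is at 0.0859 m after correcting the depth bias (0.086 expected when home). The whisk has not slipped in the grip, and about 18 N is pressing it down.

```bash
python3 -c "
from rig import *
print(hand_in())"
```

```text
the job is handed in; nothing more can be done
None
```

The steel whisk is fully home in the mixer's socket, collar on the rim, and was handed in at about 10 s of robot time while still gripped and pressed down with about 18 N.

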